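# Put the sample box away in the bench drawer

## Robot

A 6-joint arm with a two-finger parallel gripper is mounted at the origin on the work surface. World frame = base frame: x ahead of the robot, y to its left, z up, the work surface at z = 0. Lengths are in mm, angles in rad, forces in N, time in s.
With the tool pointing down it reaches from about 300 to 775 mm from the base axis. Payload 14.6 kg.
Tool frame: the origin (TCP) lies between the finger pads; the fingertips stand 19 mm ahead of it and the grasp point (between the pads) is the TCP (manip.tcp_to_tips is the distance from the TCP to the fingertips, in mm); x points along the fingers, z is the direction in which the jaws open and shut, and the axes are right-handed (so a half turn about x gives the same grasp; the last joint's range is limited). The gripper opens to 94 mm and grips with 3 to 60 N. Pads are 16 mm wide; open, the fingers measure 119 mm over their backs; the gripper's body (75 mm by 177 mm) begins 78 mm behind the grasp point.
Start: joints at [-0.067, 0.3, 1.521, -0, 1.321, -0.067], TCP at [549.99, -0.002, 224.446] pointing down, gripper open.
Joint ranges: [-3.03, 3.03], [-0.79, 2.21], [0.23, 2.52], [-1.04, 4.18], [0, 3.07], [-2.55, 2.55]. Speed limits (rad/s): [2.22, 2.22, 2.57, 3.14, 3.14, 3.14].

## Interface

Orientations are given as [roll, pitch, yaw] about the fixed x, y, z axes, in that order (R = Rz(yaw) Ry(pitch) Rx(roll)).
In Python, from cell import manip gives the robot as it stands.
- The arm moves only by the tool jog_arm, never from a script. Its argument "moves" is a list that holds one entry, the list of rows, each a list of 6 numbers: the shift along the world's x, y, z in mm, then the turn, a rotation vector about the world's x, y, z in degrees. In form: [[[dx, dy, dz, wx, wy, wz], ...]]. A call has 1 to 5 rows; each row shifts and turns the pose as measured when the row begins; what a row does not reach is not made up. A row lasts 1/10 s, in which the tool goes at most 50 mm and 8.59 degrees, less where a joint would pass 70% of its speed; a pose out of reach is approached as far as the arm can. A call is refused whole if a number of a shift passes 50 or a number of a turn 8.59, either way. A call with a gripper value outside its range is refused whole. "gripper" is the opening, from -1 (shut) to 1 (fully open), set as the call begins (left out, the last holds). The fingers move at their own pace and stop on an object; "squeeze" is the grip in N (left out, the last holds). Time passes only in rows, so rows that do not move let the fingers close. It gives the time, the measured TCP pose, the force and the opening at its end, in the units of the state.
- manip.read_state(): the state, without advancing time (a new reading comes with each control period).
- manip.camera(name): name is "scene" or "side" or "wrist"; returns (picture, depth): 420x560x3 uint8, blue, green, red; 420x560 float32, mm along the optical axis (not along the pixel's ray), 0 where there is no reading.
- manip.camera_params(name): a dict with "fx", "fy", "cx", "cy" (pixels), "dist" ([k1, k2, p1, p2, k3] as OpenCV has them; the pictures are not rectified), "rvec" (rotation vector, rad) and "tvec" (3), from world to camera coordinates, as OpenCV has them. Camera axes: x right, y down, z forward; pixel columns grow to the right and rows downward; lengths in mm; the calibration is good to about 2 mm. A picture is of the moment at which its call begins: read the wrist's pose just before it. camera_params takes no time and is no camera call; for the wrist camera it gives the pose at the moment of the call.
- manip.sign_off(): hands the job in, once; it reports no verdict.
The state is a dict: "clock": time; "joints": joint angles; "qd": joint speeds; "effort": joint torques, N m; "eef_pos": TCP position; "eef_rot": TCP orientation; "wrist_force": force on the tool from outside, world axes, zero at the start; "moment": the same for the moment, N m; "finger_gap": finger opening in mm.
Only numpy, scipy, OpenCV 4.12 (cv2) and the standard library are available. Lean on these libraries where they do the work, as an engineer would, in place of code of your own. Each camera call takes 0.05 s, during which the arm holds its last target. There are 200 camera calls.

## Task

Put the lidded sample box that stands on the bench away in the open drawer: set it, without dropping it, on top of the matching box in there, lined up so that its feet sit down in the recesses of that box's lid, and then push the drawer fully shut. The round tin stays standing in the drawer, and the other things on the bench stay where they are.

Things in the scene. Friction and masses are not known exactly. Their poses are not given: they have to be found in the camera images.
- box: The box to put away, on the bench: white plastic, flat grey lid (stays on), 104 (x) x 64 (y) x 42 mm high, straight sides, about 0.25 kg. Origin: footprint centre at the feet's underside, z up. Four square feet, 11 x 11 mm, 5 high, at x +-36, y +-16.5 mm; in the lid four square recesses at the same places, 20 x 20, 6 deep: feet have 4.5 mm play each way. Either way round fits.
- stored_box: The matching box, same shape, sizes and origin, about 0.35 kg, loose on the drawer's floor in the pulled-out part, left or right half, its x roughly along the drawer's travel. A box stacked properly has its origin 37 mm above this one's (42 if its feet stand on the lid). At least 25 mm free off its long sides, 10 mm off its ends.
- tin: Round plain steel tin with lid, 70 mm in diameter, 48 mm high, loose, standing in the other half of the drawer. Origin: centre of the underside.
- unit: Low steel drawer unit, fixed, 300 (x) x 340 (y) x 120 mm high, one drawer. Origin: on the bench under the middle of its front edge; x points from front to back, away from the robot. Underside of the top 112 above the bench. Drawer's inner floor 20 above the bench, 306 wide inside, side walls to 73. A correct stack reaches 99 mm above the bench and passes under the top.
- drawer (a joint): How far the drawer is pulled out, m: 0 fully shut, 0.20 the most; starts 0.16 to 0.19. It slides along the unit's x (closing towards +x), takes about 2.5 N plus 6 N per m/s, has no spring or latch and stops by itself at 0.
- drawer_front (a point): Point on the outer face of the drawer's front panel, middle of its upper edge, 116 mm above the bench; moves with the drawer; at x = -14 mm of the unit when shut. Panel 336 wide, 14 thick, underside 8 mm above the bench; plain but for a level, centred black bar handle 100 long, 25 proud, 45 mm above the bench; the panel can be pushed above it.
- bottle: Amber glass bottle on the bench, 64 mm in diameter, 130 mm high, origin at centre of its underside. Bystander.
- jar: Closed glass jar with a white lid on the bench, 68 mm in diameter, 88 mm high, origin at centre of its underside. Bystander.
- spatula: Spatula, 180 mm long, lying flat on the bench right of the drawer unit. Bystander.
There are look-alikes about, which are no part of the job. Leave any pink or turquoise look-alike of the box alone.

How it is judged:
By the outcome, as a careful person would: the job done as asked, in the order asked, and still so for the second after the job is handed in, with the robot touching nothing.
It also fails if it takes over 54 s, if anything falls off the work surface, if the arm or the gripper's body presses on something with over 40 N, if the wrist force passes 120 N, or if a joint passes its speed limit or range.

## Working session

There is one attempt and no reset: what is moved stays moved. The work goes in short steps, Python scripts to look and compute and a tool call to move; the robot and the scene stay as the last step left them, time stands still between calls to the robot, and variables do not carry over. Pictures are saved under pics/ and viewed, about 8 in all and at most 12, crops included, and the job is handed in when it is done.

Besides the shell and the picture viewer there is one more tool, called after "Call:" as name(argument=value, ...) on one line, values as JSON. jog_arm: Moves the arm, as the interface text tells. Its arguments: {"type":"object","properties":{"moves":{"type":"array","items":{"type":"array","items":{"type":"array","items":{"type":"number"}}}},"gripper":{"type":"number"},"squeeze":{"type":"number"}},"required":["moves"]}

```bash
ls; mkdir -p pics
cat > h.py <<'E'
import numpy as np, cv2
from cell import manip
def grab(n):
    p=manip.camera_params(n); im,d=manip.camera(n); return im,d,p
def cloud(d,p):
    h,w=d.shape
    K=np.array([[p['fx'],0,p['cx']],[0,p['fy'],p['cy']],[0,0,1.]])
    u,v=np.meshgrid(np.arange(w),np.arange(h))
    n=cv2.undistortPoints(np.stack([u,v],-1).reshape(-1,1,2).astype(np.float64),K,np.array(p['dist'],float)).reshape(h,w,2)
    c=np.concatenate([n*d[...,None],d[...,None]],-1).astype(float)
    R=cv2.Rodrigues(np.array(p['rvec'],float))[0]
    W=(c-np.array(p['tvec'],float).ravel())@R
    W[d<=0]=np.nan
    return W
E
python3 - <<'E'
from h import *
for n in('scene','side'):
    im,d,p=grab(n); cv2.imwrite(f'pics/{n}0.png',im); W=cloud(d,p); np.savez(f'{n}0.npz',W=W,im=im)
    print(n,-cv2.Rodrigues(np.array(p['rvec']))[0].T@np.array(p['tvec']).ravel())
print(manip.read_state())
E
```

```text
pics
scene [1204.07856674  494.00266423 1225.04543938]
side [ -74.42236454  953.88413622 1212.63770322]
{'clock': 0.1, 'joints': array([-6.66146289e-02,  3.00400318e-01,  1.52153891e+00, -1.82393396e-05,
        1.32069147e+00, -6.66138074e-02]), 'qd': array([ 0.00122462, -0.00165996, -0.00147769, -0.00050326, -0.00107755,
       -0.00091118]), 'effort': array([ 1.84928511e-03, -5.32644153e+01, -3.53284299e+01,  7.10431044e-02,
        2.34944851e-02, -7.30603051e-05]), 'eef_pos': array([ 5.49777400e+02, -5.85691029e-04,  2.23942984e+02]), 'eef_rot': array([3.0919969 , 1.56975813, 3.09200061]), 'wrist_force': array([ 0.49506416, -0.16029633,  0.25159236]), 'moment': array([ 0.03495826,  0.02811116, -0.01418145]), 'finger_gap': 93.77130941855592}
```

View pics/scene0.png

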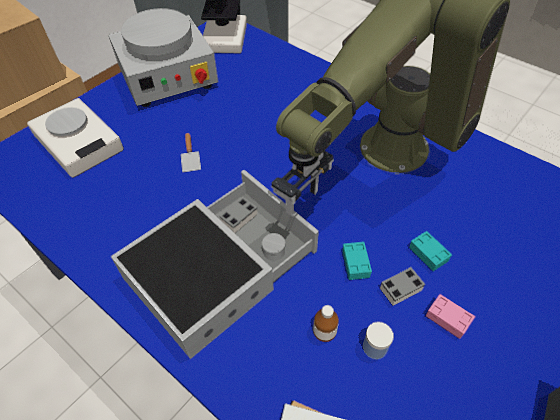

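View pics/side0.png

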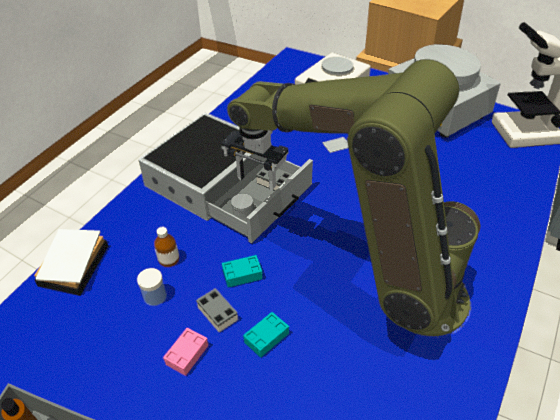

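The scene view shows the grey-lidded box at about (402,285), between the turquoise and pink boxes. The stored box is in the drawer at about (238,212) and the tin at (273,243). The side view shows the same box at about (217,308).

```bash
cat >> h.py <<'E'
def rect(P):
    (c,s,a)=cv2.minAreaRect(P[:,:2].astype(np.float32))
    if s[0]<s[1]: s=s[::-1]; a+=90
    a=(a+90)%180-90
    return np.round(c,1),np.round(s,1),round(a,1)
def comp(W,lo,hi,box,near):
    "points with lo<z<hi in xy box; component of pixels nearest 'near' xy"
    m=(W[...,2]>lo)&(W[...,2]<hi)&(W[...,0]>box[0])&(W[...,0]<box[1])&(W[...,1]>box[2])&(W[...,1]<box[3])
    n,l,st,_=cv2.connectedComponentsWithStats(m.astype(np.uint8))
    best=min((i for i in range(1,n) if st[i,4]>60),key=lambda i:np.hypot(*(np.median(W[l==i],0)[:2]-near)))
    return W[l==best]
E
python3 - <<'E'
from h import *
for n,pts in(('scene',dict(box=(402,285),turqA=(357,260),turqB=(431,250),pink=(450,316),stored=(238,212),tin=(273,243),bottle=(327,311),jar=(378,332),unit=(200,270),frontL=(316,236),frontR=(245,175))),('side',dict(box=(217,308),turqA=(243,270),turqB=(266,333),tin=(242,202),frontL=(245,235)))):
    W=np.load(n+'0.npz')['W']
    for k,(u,v) in pts.items():
        print(n,k,np.nanmedian(W[v-2:v+3,u-2:u+3].reshape(-1,3),0).round(1))
    b=np.nanmedian(W[pts['box'][1]-2:pts['box'][1]+3,pts['box'][0]-2:pts['box'][0]+3].reshape(-1,3),0)
    for nm,lo,hi in(('lid',37,47),):
        P=comp(W,lo,hi,(b[0]-75,b[0]+75,b[1]-75,b[1]+75),b[:2]); print('box rect',rect(P),len(P))
W=np.load('scene0.npz')['W']
P=comp(W,114,127,(300,1200,-400,400),W[270,200,:2]);print('unit',rect(P),len(P))
u=np.load('scene0.npz')['W']
# front panel: 110-122 points, list extents
m=(W[...,2]>112)&(W[...,2]<119); Q=W[m]; 
ys,xs=np.where(m&(np.arange(560)[None]>235)&(np.arange(560)[None]<325)&(np.arange(420)[:,None]>165)&(np.arange(420)[:,None]<245))
Q=W[ys,xs]; print('front',rect(Q),len(Q)); print(np.c_[xs,ys,Q.round(0)][::max(1,len(Q)//15)])
E
```

```text
scene box [497.2 328.1  41.6]
scene turqA [509.1 183.   41.9]
scene turqB [340.6 333.9  41.7]
scene pink [498.8 476.2  43.5]
scene stored [ 612.3 -199.9   62.8]
scene tin [635.3 -34.3  70.4]
scene bottle [734.4 233.1 128.7]
scene jar [680.5 357.8  88.5]
scene unit [ 853.2 -107.3  121.1]
scene frontL [550.4  58.6  93.6]
scene frontR [ 514.  -256.   113.6]
box rect (array([491.1, 326.9]), array([106.9,  65. ]), -21.6) 662
side box [484.1 329.3  42.1]
side turqA [491.1 185.6  41.4]
side turqB [328.7 334.   41.2]
side tin [628.1 -29.   66.9]
side frontL [576.   44.4  18.7]
box rect (array([489.6, 325.9]), array([110.9,  65.9]), -21.9) 644
unit (array([ 851.3, -146.5]), array([347.5, 302.7]), 83.1) 11678
front (array([ 617.5, -118.9]), array([336.9, 200.8]), 83.0) 317
[[ 244.  169.  500. -272.  117.]
 [ 245.  174.  512. -256.  115.]
 [ 253.  177.  508. -225.  118.]
 [ 258.  181.  510. -202.  117.]
 [ 260.  185.  519. -186.  119.]
 [ 264.  189.  522. -166.  117.]
 [ 267.  194.  531. -146.  116.]
 [ 278.  197.  518. -112.  115.]
 [ 281.  202.  527.  -93.  114.]
 [ 294.  211.  530.  -40.  116.]
 [ 300.  216.  532.  -15.  114.]
 [ 300.  220.  545.   -5.  116.]
 [ 306.  223.  543.   16.  117.]
 [ 312.  227.  544.   39.  118.]
 [ 315.  230.  546.   52.  117.]
 [ 239.  244.  723.  -85.  119.]]
```

Run:
```python
from h import *
p=manip.camera_params('wrist'); R=cv2.Rodrigues(np.array(p['rvec']))[0]
print('cam',-R.T@np.array(p['tvec']).ravel(),R.round(2),p['fx'],p['cx'])
K=np.array([[p['fx'],0,p['cx']],[0,p['fy'],p['cy']],[0,0,1.]])
print(cv2.projectPoints(np.array([[612.,-200,62],[635,-34,70],[490,326,42]]),np.array(p['rvec'],float),np.array(p['tvec'],float),K,np.array(p['dist'],float))[0].squeeze())
W=np.load('scene0.npz')['W']
P=comp(W,54,68,(500,740,-300,-100),np.array([612,-200])); print('stored',rect(P),len(P),np.nanmedian(P,0))
P=comp(W,64,72,(560,700,-90,20),np.array([632,-34])); print('tin',cv2.minEnclosingCircle(P[:,:2].astype(np.float32)))
```

```text
cam [550.61450389  67.27110411 383.46908868] [[ 1.   -0.   -0.  ]
 [-0.   -0.97  0.23]
 [-0.   -0.23 -0.97]] 326.4684702247683 284.8432962619114
[[ 338.81708693  376.10078483]
 [ 368.97096253  239.26176052]
 [ 210.1729109  -193.51954467]]
stored (array([ 608.1, -202.4]), array([107.9,  69.3]), -2.4) 577 [ 611.87298337 -200.20213827   61.95555423]
tin ((630.83984375, -36.190765380859375), 36.26380157470703)
```

Call:
jog_arm(moves=[[[0,-50,30,0,0,0],[0,-50,30,0,0,0],[0,-50,30,0,0,0],[0,-40,20,0,0,0],[0,0,0,0,0,0]]])

```text
clock: 0.6
eef_pos: [547.8, -176.4, 324.5]
eef_rot: [3.073, 1.564, 3.077]
wrist_force: [-0.0, 0.5, -1.3]
finger_gap: 94.1
```

Run:
```python
from h import *
from scipy.spatial.transform import Rotation as Ro
print(Ro.from_euler('xyz',manip.read_state()['eef_rot']).as_matrix().round(2))
im,d,p=grab('wrist'); cv2.imwrite('pics/w1.png',im); W=cloud(d,p); np.savez('w1.npz',W=W,im=im)
P=comp(W,57,68,(520,720,-290,-110),np.array([609,-202])); print('stored',rect(P),len(P),np.nanmedian(P,0))
m=(abs(W[...,2]-117)<5)&(W[...,0]<600);Q=W[m]; print('front',rect(Q),len(Q))
```

```text
[[-0.01 -0.    1.  ]
 [ 0.    1.    0.  ]
 [-1.    0.   -0.01]]
stored (array([ 611.3, -203.7]), array([104.3,  64.5]), -2.5) 2942 [ 611.57489002 -203.04417149   61.30427458]
front (array([ 527.2, -125.4]), array([299.7,  14.1]), 83.0) 3505
```

View pics/w1.png

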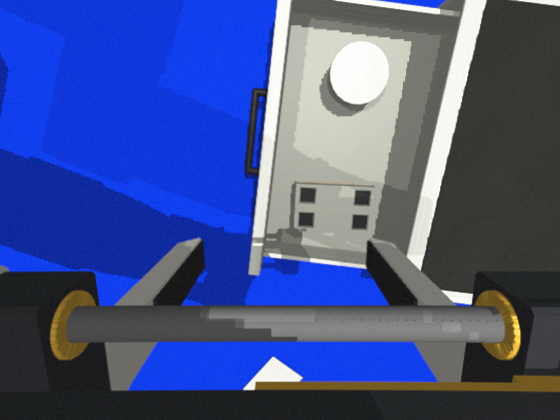

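The wrist view shows the stored box's recesses at about (307,195), (362,198), (306,219) and (360,222), with its lid clear. The tin is at (360,72). The lid measures 104.3 x 64.5 mm, centred at (611.3,-203.7) with yaw -2.5°, which matches the given sizes. The next move is towards the bench box.

Call:
jog_arm(moves=[[[-5,47,-5,0,0,7],[-5,47,-5,0,0,7],[-5,47,-5,0,0,7],[-5,47,-5,0,0,7],[-5,47,-5,0,0,7]]])

```text
clock: 1.15
eef_pos: [518.8, 67.2, 291.9]
eef_rot: [2.766, 1.555, -2.886]
wrist_force: [1.5, -0.5, -0.0]
finger_gap: 94.2
```

Call:
jog_arm(moves=[[[-7,47,-7,0,0,7],[-7,47,-7,0,0,7],[-7,47,-7,0,0,7],[-7,47,-7,0,0,7],[-7,47,-7,0,0,7]]])

```text
clock: 1.65
eef_pos: [476.5, 310.4, 252.3]
eef_rot: [2.636, 1.55, -2.373]
wrist_force: [0.5, 0.0, -0.2]
finger_gap: 93.8
```

Call:
jog_arm(moves=[[[0,35,0,0,0,0],[0,20,0,0,0,0],[0,0,0,0,0,0]]])

```text
clock: 1.95
eef_pos: [469.5, 374.8, 247.2]
eef_rot: [2.549, 1.542, -2.445]
wrist_force: [0.4, -0.2, -0.1]
finger_gap: 93.6
```

```bash
cat >> h.py <<'E'
from scipy.spatial.transform import Rotation as Ro
def pose():
    s=manip.read_state(); R=Ro.from_euler('xyz',s['eef_rot']).as_matrix()
    return s,R
def need(pos,jaw):
    "shift to pos and rotvec (deg) so tool x is down and tool z (jaw) at yaw jaw deg"
    s,R=pose(); a=np.radians(jaw); z=np.array([np.cos(a),np.sin(a),0]); x=np.array([0,0,-1.]); T=np.c_[x,np.cross(z,x),z]
    print('at',s['eef_pos'].round(1),'clock',s['clock'],'F',s['wrist_force'].round(1),'gap',round(s['finger_gap'],1))
    print('shift',(np.array(pos)-s['eef_pos']).round(1),'turn',np.degrees(Ro.from_matrix(T@R.T).as_rotvec()).round(2))
E
python3 - <<'E'
from h import *
im,d,p=grab('wrist'); cv2.imwrite('pics/w2.png',im); W=cloud(d,p)
P=comp(W,36,47,(400,580,240,410),np.array([490,326])); r=rect(P); print('box',r,len(P),np.nanmedian(P,0))
need((*r[0],30),r[2]+90)
E
```

```text
box (array([492. , 325.4]), array([104.8,  64.1]), -21.9) 4223 [489.84792334 325.79799555  41.22630872]
at [469.7 373.7 247.2] clock 2.0 F [-0.1  0.5 -0.7] gap 94.0
shift [  22.3  -48.3 -217.2] turn [ 0.99 -1.31 -5.74]
```

View pics/w2.png

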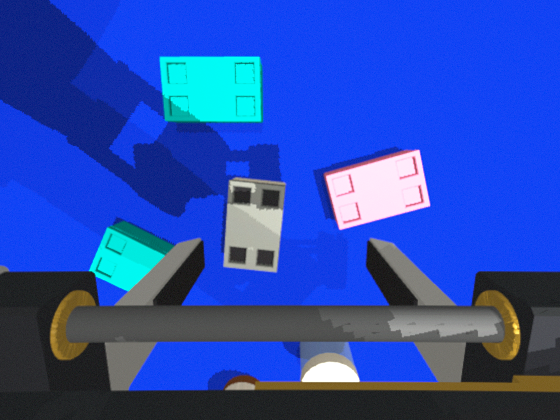

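The wrist view shows the box at about (255,225), with the pink and turquoise boxes clear to the sides. The lid measures 104.8 x 64.1 mm, centred at (492.0,325.4) with yaw -21.9°.

Call:
jog_arm(moves=[[[11,-24,-30,0.5,-0.6,-3],[11,-24,-40,0.5,-0.6,-2.7],[0,0,-20,0,0,0],[0,0,0,0,0,0],[0,0,0,0,0,0]]])

```text
clock: 2.5
eef_pos: [489.6, 321.7, 154.4]
eef_rot: [1.827, 1.569, 3.012]
wrist_force: [-0.2, 0.4, 0.2]
finger_gap: 94.0
```

Run:
```python
from h import *
need((492,325.4,30),68.1)
W=np.load('scene0.npz')['W']; P=comp(W,36,47,(400,600,100,260),np.array([500,184])); r=rect(P); print(r, cv2.boxPoints((r[0].tolist(),r[1].tolist(),r[2])).round())
```

```text
at [489.6 321.7 154.4] clock 2.5 F [-0.2  0.4  0.2] gap 94.0
shift [   2.4    3.7 -124.4] turn [-0.01 -0.09  0.17]
(array([501.9, 178. ]), array([110.6,  65. ]), 46.2) [[440. 161.]
 [487. 116.]
 [564. 195.]
 [517. 240.]]
```

Call:
jog_arm(moves=[[[2.4,3.7,-40,0,0,0],[0,0,-40,0,0,0],[0,0,-15,0,0,0],[0,0,0,0,0,0],[0,0,0,0,0,0]]])

```text
clock: 3.0
eef_pos: [494.2, 327.6, 64.8]
eef_rot: [-0.573, 1.561, 0.614]
wrist_force: [0.5, 0.7, 1.5]
finger_gap: 94.0
```

```bash
python3 -c "
from h import *
need((492,325.4,30),68.1)"
```

```text
at [494.2 327.6  64.8] clock 3.0 F [0.5 0.7 1.5] gap 94.0
shift [ -2.2  -2.2 -34.8] turn [-0.33  0.47  0.08]
```

Call:
jog_arm(moves=[[[-2.2,-2.2,-20,-0.3,0.4,0],[0,0,-12,0,0,0],[0,0,-2,0,0,0],[0,0,0,0,0,0],[0,0,0,0,0,0]]])

```text
clock: 3.5
eef_pos: [493.3, 326.3, 32.2]
eef_rot: [-0.703, 1.565, 0.485]
wrist_force: [0.7, -0.9, -0.2]
finger_gap: 94.0
```

```bash
python3 -c "
from h import *
need((492,325.4,30),68.1)"
```

```text
at [493.3 326.3  32.2] clock 3.5 F [ 0.7 -0.9 -0.2] gap 94.0
shift [-1.3 -0.9 -2.2] turn [-0.17  0.32  0.05]
```

Call:
jog_arm(moves=[[[-1.3,-0.9,-2.2,-0.2,0.3,0],[0,0,0,0,0,0]]])

```text
clock: 3.7
eef_pos: [492.1, 325.5, 30.4]
eef_rot: [-1.738, 1.57, -0.55]
wrist_force: [-0.1, -0.9, 0.3]
finger_gap: 93.7
```

Call:
jog_arm(moves=[[[0,0,0,0,0,0],[0,0,0,0,0,0],[0,0,0,0,0,0],[0,0,0,0,0,0],[0,0,0,0,0,0]]], gripper=-1, squeeze=25)

```text
clock: 4.2
eef_pos: [492.4, 325.7, 31.0]
eef_rot: [-1.168, 1.569, 0.02]
wrist_force: [-0.4, 0.1, -0.2]
finger_gap: 63.9
```

Call:
jog_arm(moves=[[[0,0,0,0,0,0],[0,0,0,0,0,0],[0,0,0,0,0,0]]])

```text
clock: 4.5
eef_pos: [492.4, 325.6, 31.0]
eef_rot: [-1.174, 1.569, 0.013]
wrist_force: [-0.1, 0.1, 0.4]
finger_gap: 64.0
```

```bash
python3 -c "
from h import *
need((492,325.4,230),68.1)"
```

```text
at [492.4 325.6  31. ] clock 4.5 F [-0.1  0.1  0.4] gap 64.0
shift [ -0.4  -0.2 199. ] turn [-0.    0.08  0.05]
```

Call:
jog_arm(moves=[[[0,0,15,0,0,0],[0,0,30,0,0,0],[0,0,45,0,0,0],[0,0,45,0,0,0],[0,0,35,0,0,0]]])

```text
clock: 5.0
eef_pos: [488.8, 323.6, 204.9]
eef_rot: [2.547, 1.561, -2.548]
wrist_force: [0.2, -0.5, -1.2]
finger_gap: 63.4
```

Call:
jog_arm(moves=[[[3,-15,15,0,0,0],[8,-30,10,0,0,2],[10,-40,0,0,0,2],[10,-40,0,0,0,2],[10,-40,0,0,0,2]]])

```text
clock: 5.5
eef_pos: [529.4, 157.8, 243.2]
eef_rot: [-1.12, 1.566, 0.219]
wrist_force: [0.8, -0.0, -3.3]
finger_gap: 64.0
```

Call:
jog_arm(moves=[[[10,-40,0,0,0,2],[10,-40,0,0,0,2],[10,-40,0,0,0,2],[10,-40,0,0,0,2],[10,-40,0,0,0,1]]])

```text
clock: 6.0
eef_pos: [578.8, -50.7, 249.2]
eef_rot: [-1.239, 1.562, 0.265]
wrist_force: [0.5, 0.7, -2.4]
finger_gap: 63.7
```

Call:
jog_arm(moves=[[[10,-40,0,0,0,1],[10,-40,0,0,0,1],[5,-20,0,0,0,0],[0,0,0,0,0,0]]])

```text
clock: 6.4
eef_pos: [603.2, -159.6, 252.9]
eef_rot: [-1.357, 1.561, 0.179]
wrist_force: [-0.1, -1.1, -2.2]
finger_gap: 63.9
```

```bash
python3 -c "
from h import *
need((611.3,-203.7,230),87.5)"
```

```text
at [ 603.2 -159.6  252.9] clock 6.4 F [-0.1 -1.1 -2.2] gap 63.9
shift [  8.1 -44.1 -22.9] turn [-0.1   0.57 -0.54]
```

Call:
jog_arm(moves=[[[4,-22,0,0,0.5,-0.5],[4,-18,0,0,0,0],[0,0,-15,0,0,0],[0,0,0,0,0,0]]])

```text
clock: 6.8
eef_pos: [610.4, -197.9, 239.6]
eef_rot: [-0.464, 1.568, 1.064]
wrist_force: [-0.1, 0.2, -3.1]
finger_gap: 64.1
```

Run:
```python
from h import *
im,d,p=grab('wrist'); cv2.imwrite('pics/w3.png',im); W=cloud(d,p); np.savez('w3.npz',W=W)
s,R=pose(); z=s['eef_pos'][2]
P=comp(W,z+4,z+18,(500,720,-300,-100),s['eef_pos'][:2]); print('held',rect(P),len(P),np.nanmedian(P,0))
try:
    P=comp(W,55,68,(520,720,-300,-110),np.array([611,-203])); print('stored',rect(P),len(P))
except Exception as e: print(e)
need((611.3,-203.7,230),87.5)
```

```text
held (array([ 593.1, -196.2]), array([88.1, 70.3]), 87.6) 16362 [ 597.74363579 -196.45925964  249.85864778]
stored (array([ 564.8, -201.6]), array([63.6,  9.5]), 87.5) 613
at [ 610.8 -198.   241.2] clock 6.85 F [-0.7 -0.3 -1.6] gap 63.6
shift [  0.5  -5.7 -11.2] turn [-0.09  0.18 -0.08]
```

View pics/w3.png

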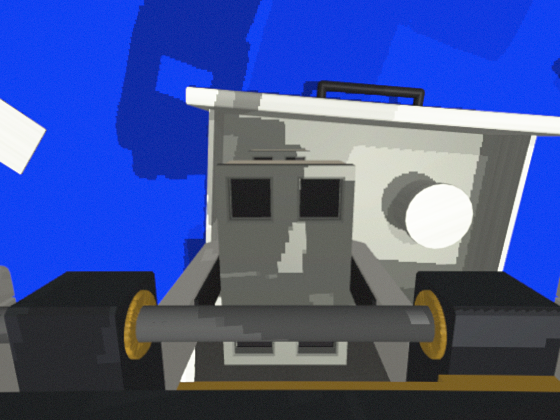

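The wrist view shows the held box from above, with recesses at about (251,197), (320,197), (250,352) and (315,352). The edge of the stored box shows at (280,152), and the tin is well clear at (438,215).

Run:
```python
from h import *
W=np.load('w3.npz')['W'].reshape(-1,3); t=np.array([610.8,-198,241.2])
a=np.radians(-2.5); ex=np.array([np.cos(a),np.sin(a),0]); ey=np.array([-np.sin(a),np.cos(a),0])
def rng(o,z):
    D=W-np.r_[o,0]; D=np.c_[D@ex,D@ey,W[:,2]]; D=D[(abs(D[:,2]-z)<4)&(abs(D[:,0])<70)&(abs(D[:,1])<45)]
    Q=D[abs(D[:,1])<28]; S=D[(D[:,0]<-20)]
    print('x',np.percentile(Q[:,0],[.5,2,99.5]).round(1),'y',np.percentile(S[:,1],[.5,99.5]).round(1),np.median(Q[:,2]),len(D))
rng(t[:2],t[2]+11); rng(np.array([611.3,-203.7]),62)
```

```text
x [-52.7 -51.9  50.7] y [-31.1  32.4] 249.84404068583638 17571
x [-51.2 -51.2 -42.1] y [-31.6  31.7] 61.15696785648692 509
```

Call:
jog_arm(moves=[[[0.5,-5.7,-25,0,0.2,0],[0,0,-35,0,0,0],[0,0,-25,0,0,0],[0,0,-10,0,0,0],[0,0,0,0,0,0]]])

```text
clock: 7.35
eef_pos: [611.8, -198.4, 147.9]
eef_rot: [-1.486, 1.566, 0.047]
wrist_force: [0.7, 0.2, -1.5]
finger_gap: 63.8
```

```bash
python3 -c "
from h import *
need((611.6,-204,104),87.5)"
```

```text
at [ 611.8 -198.4  147.9] clock 7.35 F [ 0.7  0.2 -1.5] gap 63.8
shift [ -0.2  -5.6 -43.9] turn [-0.01  0.26 -0.36]
```

Call:
jog_arm(moves=[[[0,-5,-20,0,0.2,-0.3],[0,0,-15,0,0,0],[0,0,0,0,0,0],[0,0,0,0,0,0]]])

```text
clock: 7.75
eef_pos: [613.9, -202.4, 117.5]
eef_rot: [-1.799, 1.563, -0.269]
wrist_force: [-0.4, 0.5, -1.7]
finger_gap: 63.6
```

```bash
python3 -c "
from h import *
need((611.6,-204,100),87.5)"
```

```text
at [ 613.9 -202.4  117.5] clock 7.75 F [-0.4  0.5 -1.7] gap 63.6
shift [ -2.3  -1.6 -17.5] turn [ 0.12  0.43 -0.16]
```

Call:
jog_arm(moves=[[[-2,-1.5,-8,0,0.4,0],[0,0,-8,0,0,0],[0,0,0,0,0,0],[0,0,0,0,0,0]]])

```text
clock: 8.15
eef_pos: [612.5, -204.0, 102.7]
eef_rot: [-2.391, 1.567, -0.861]
wrist_force: [0.4, 0.3, -1.3]
finger_gap: 63.9
```

```bash
python3 -c "
from h import *
need((611.6,-204,88),87.5)"
```

```text
at [ 612.5 -204.   102.7] clock 8.15 F [ 0.4  0.3 -1.3] gap 63.9
shift [ -0.9   0.  -14.7] turn [ 0.18  0.15 -0.18]
```

Call:
jog_arm(moves=[[[-0.9,0,-4,0.1,0.1,-0.1],[0,0,-4,0,0,0],[0,0,-3,0,0,0],[0,0,0,0,0,0]]])

```text
clock: 8.55
eef_pos: [611.6, -204.1, 91.0]
eef_rot: [-2.378, 1.569, -0.85]
wrist_force: [-0.5, 0.1, -1.8]
finger_gap: 63.9
```

Call:
jog_arm(moves=[[[0,0,-2,0,0,0],[0,0,0,0,0,0]]])

```text
clock: 8.75
eef_pos: [611.6, -204.1, 88.8]
eef_rot: [-2.395, 1.569, -0.866]
wrist_force: [-0.3, -0.1, -1.4]
finger_gap: 63.9
```

```bash
python3 -c "
from h import *
need((611.6,-204,88),87.5)"
```

```text
at [ 611.6 -204.1   88.8] clock 8.75 F [-0.3 -0.1 -1.4] gap 63.9
shift [ 0.   0.1 -0.8] turn [ 0.07  0.06 -0.06]
```

Call:
jog_arm(moves=[[[0,0,-1,0,0,0],[0,0,0,0,0,0]]])

```text
clock: 8.95
eef_pos: [611.8, -204.1, 88.2]
eef_rot: [-2.223, 1.568, -0.695]
wrist_force: [0.3, 0.1, -2.5]
finger_gap: 64.0
```

Call:
jog_arm(moves=[[[0,0,-0.7,0,0,0],[0,0,0,0,0,0]]])

```text
clock: 9.15
eef_pos: [612.0, -204.1, 88.1]
eef_rot: [-2.103, 1.568, -0.575]
wrist_force: [0.7, 1.0, -2.8]
finger_gap: 63.5
```

Call:
jog_arm(moves=[[[0,0,-1.2,0,0,0],[0,0,0,0,0,0]]])

```text
clock: 9.35
eef_pos: [612.6, -204.2, 88.3]
eef_rot: [-1.974, 1.566, -0.446]
wrist_force: [0.1, -0.6, -2.8]
finger_gap: 63.5
```

Call:
jog_arm(moves=[[[0,0,-1.2,0,0,0],[0,0,0,0,0,0]]])

```text
clock: 9.55
eef_pos: [613.0, -204.2, 88.2]
eef_rot: [-1.925, 1.564, -0.397]
wrist_force: [-0.8, 0.8, -0.5]
finger_gap: 63.9
```

The box stops at z 88.2 with its weight coming off the wrist, which matches a seated stack. Next is releasing the grip.

Call:
jog_arm(moves=[[[0,0,0,0,0,0],[0,0,0,0,0,0],[0,0,0,0,0,0],[0,0,0,0,0,0]]], gripper=0.6)

```text
clock: 9.95
eef_pos: [612.9, -204.4, 87.5]
eef_rot: [-1.957, 1.565, -0.428]
wrist_force: [0.0, 0.5, -0.5]
finger_gap: 75.1
```

Call:
jog_arm(moves=[[[0,0,10,0,0,0],[0,0,20,0,0,0],[0,0,40,0,0,0],[0,0,45,0,0,0],[0,0,30,0,0,0]]])

```text
clock: 10.45
eef_pos: [610.4, -203.4, 235.1]
eef_rot: [1.399, 1.569, 2.927]
wrist_force: [-0.7, -0.2, 0.3]
finger_gap: 75.3
```

Run:
```python
from h import *
im,d,p=grab('wrist'); cv2.imwrite('pics/w4.png',im); W=cloud(d,p); np.savez('w4.npz',W=W)
P=comp(W,92,106,(535,700,-290,-110),np.array([611,-203])); print('top box',rect(P),len(P),np.nanmedian(P,0))
m=(abs(W[...,2]-117)<5)&(W[...,0]<570);Q=W[m]; print('front',rect(Q),len(Q))
need((480,-120,200),87.5)
```

```text
top box (array([ 612.9, -203.7]), array([104.1,  64.1]), -2.5) 7300 [ 610.16502828 -203.59150994   98.11655111]
front (array([ 528.4, -123.6]), array([302.4,  14.7]), 82.9) 6627
at [ 611.5 -203.8  240.1] clock 10.5 F [ 1.1 -0.4  4.9] gap 75.1
shift [-131.5   83.8  -40.1] turn [ 0.11  0.23 -0.06]
```

View pics/w4.png

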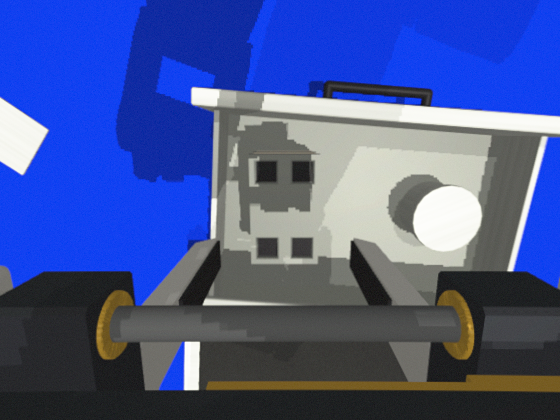

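The wrist view shows the released box sitting square on the stored one, with recesses at about (267,172), (302,172), (267,247) and (302,247). The tin is still standing at (447,217). The lid is at z 98.1 (99 expected, and earlier lid readings were also about 0.8 low), so the feet are seated. Next is closing the drawer.

Call:
jog_arm(moves=[[[-30,20,0,0,0,-1],[-37,26,0,0,0,-1],[-37,26,0,0,0,-1],[-30,20,0,0,0,-1.5],[0,0,0,0,0,0]]], gripper=-1)

```text
clock: 11.0
eef_pos: [472.6, -109.4, 243.2]
eef_rot: [-1.883, 1.561, -0.438]
wrist_force: [-0.6, -0.4, -0.5]
finger_gap: 38.3
```

```bash
python3 -c "
from h import *
need((464,-100,97),83)"
```

```text
at [ 472.6 -109.4  243.2] clock 11.0 F [-0.6 -0.4 -0.5] gap 38.3
shift [  -8.6    9.4 -146.2] turn [0.25 0.53 0.18]
```

Call:
jog_arm(moves=[[[-8,9,-40,0.2,0.5,0],[0,0,-40,0,0,0],[0,0,-40,0,0,0],[0,0,-15,0,0,0],[0,0,0,0,0,0]]])

```text
clock: 11.5
eef_pos: [466.1, -100.7, 108.0]
eef_rot: [-1.812, 1.561, -0.365]
wrist_force: [-0.6, -1.1, -0.6]
finger_gap: 0.9
```

```bash
python3 -c "
from h import *
need((470,-100.5,97),83)"
```

```text
at [ 466.1 -100.7  108. ] clock 11.5 F [-0.6 -1.1 -0.6] gap 0.9
shift [  3.9   0.2 -11. ] turn [0.2  0.53 0.1 ]
```

Call:
jog_arm(moves=[[[12,-1.5,-5,0.2,0.5,0],[12,-1.5,-5,0,0,0],[6,-0.7,0,0,0,0],[3,-0.4,0,0,0,0],[3,-0.4,0,0,0,0]]])

```text
clock: 12.0
eef_pos: [505.9, -106.7, 102.5]
eef_rot: [-1.728, 1.565, -0.281]
wrist_force: [-0.1, 0.1, -0.7]
finger_gap: 0.5
```

Call:
jog_arm(moves=[[[3,-0.4,0,0,0,0],[3,-0.4,0,0,0,0],[3,-0.4,0,0,0,0],[3,-0.4,0,0,0,0],[3,-0.4,0,0,0,0]]])

```text
clock: 12.5
eef_pos: [521.2, -108.8, 103.6]
eef_rot: [-1.753, 1.566, -0.306]
wrist_force: [-2.8, 0.5, 1.7]
finger_gap: 0.7
```

```bash
python3 -c "
from h import *
need((514,-106,97),83)"
```

```text
at [ 521.2 -108.8  103.6] clock 12.5 F [-2.8  0.5  1.7] gap 0.7
shift [-7.2  2.8 -6.6] turn [0.08 0.25 0.09]
```

Call:
jog_arm(moves=[[[5,-0.6,-1,0,0,0],[7,-0.8,-1,0,0,0],[8,-1,-1,0,0,0],[8,-1,0,0,0,0],[8,-1,0,0,0,0]]])

```text
clock: 13.0
eef_pos: [560.0, -113.5, 100.4]
eef_rot: [-1.778, 1.567, -0.331]
wrist_force: [-1.5, 1.2, 1.8]
finger_gap: 0.8
```

Call:
jog_arm(moves=[[[8,-1,0,0,0,0],[8,-1,0,0,0,0],[8,-1,0,0,0,0],[8,-1,0,0,0,0],[8,-1,0,0,0,0]]])

```text
clock: 13.5
eef_pos: [603.9, -118.9, 100.3]
eef_rot: [-1.738, 1.566, -0.291]
wrist_force: [-2.9, 1.0, 2.4]
finger_gap: 0.5
```

Run:
```python
from h import *
s,R=pose(); im,d,p=grab('scene'); cv2.imwrite('pics/s2.png',cv2.resize(im[130:370,90:350],None,fx=2.2,fy=2.2)); W=cloud(d,p)
need((680.6,-126,100),83)
```

```text
at [ 604.9 -119.1  100.4] clock 13.55 F [ 0.4 -0.  -0.3] gap 0.7
shift [75.7 -6.9 -0.4] turn [0.09 0.3  0.08]
```

View pics/s2.png

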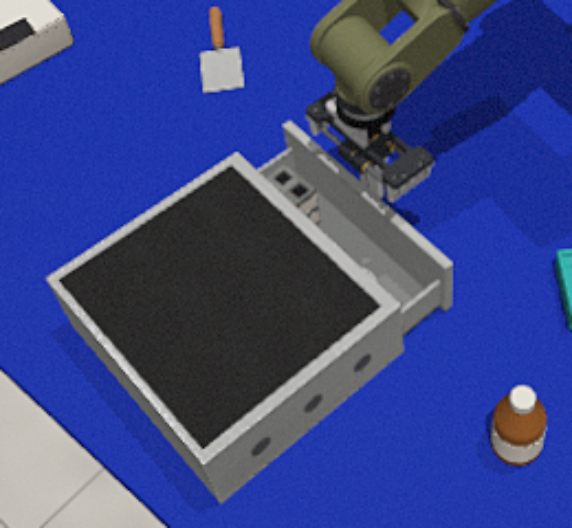

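The scene crop shows the drawer about half shut, with the upper box passing under the unit's top at about (295,185). The tin is just visible under the edge at (370,265).

Call:
jog_arm(moves=[[[4,-0.5,0,0,0.2,0],[7,-0.9,0,0,0,0],[8,-1,0,0,0,0],[8,-1,0,0,0,0],[8,-1,0,0,0,0]]])

```text
clock: 14.05
eef_pos: [642.1, -123.7, 100.2]
eef_rot: [-2.755, 1.57, -1.308]
wrist_force: [-2.3, 0.6, 1.7]
finger_gap: 0.4
```

Call:
jog_arm(moves=[[[7,-0.9,0,0,0,0],[6,-0.7,0,0,0,0],[5,-0.6,0,0,0,0],[4,-0.5,0,0,0,0],[3,-0.4,0,0,0,0]]])

```text
clock: 14.55
eef_pos: [670.1, -127.1, 100.0]
eef_rot: [-2.496, 1.569, -1.049]
wrist_force: [-3.0, 0.7, 2.3]
finger_gap: 0.5
```

Call:
jog_arm(moves=[[[2,-0.2,0,0,0,0],[2,-0.2,0,0,0,0],[2,-0.2,0,0,0,0]]])

```text
clock: 14.85
eef_pos: [676.5, -127.9, 100.0]
eef_rot: [-2.692, 1.569, -1.245]
wrist_force: [-2.5, 0.7, 1.3]
finger_gap: 0.6
```

Call:
jog_arm(moves=[[[2,-0.2,0,0,0,0],[2,-0.2,0,0,0,0]]])

```text
clock: 15.05
eef_pos: [680.6, -128.4, 100.1]
eef_rot: [-2.787, 1.569, -1.34]
wrist_force: [-3.2, 0.5, 0.9]
finger_gap: 0.4
```

Call:
jog_arm(moves=[[[2,-0.2,0,0,0,0],[1,-0.1,0,0,0,0]]])

```text
clock: 15.25
eef_pos: [680.7, -128.4, 100.1]
eef_rot: [1.69, 1.561, 3.137]
wrist_force: [-12.8, 2.6, 7.1]
finger_gap: 0.6
```

Call:
jog_arm(moves=[[[2,-0.2,0,0,0,0],[1,-0.1,0,0,0,0]]])

```text
clock: 15.45
eef_pos: [680.6, -128.3, 100.2]
eef_rot: [1.613, 1.551, 3.06]
wrist_force: [-10.3, 1.6, 5.3]
finger_gap: 0.8
```

The force jumped to 13 N at x = 680.6, the predicted shut position, so the drawer is at its stop. I'll back off and check.

Call:
jog_arm(moves=[[[-10,1.2,0,0,0,0],[-25,3,0,0,0,0],[-35,4,10,0,0,0],[-40,4,30,0,0,0],[-40,4,40,0,0,0]]])

```text
clock: 15.95
eef_pos: [531.9, -111.8, 171.6]
eef_rot: [1.562, 1.546, 3.01]
wrist_force: [0.4, -0.9, 1.2]
finger_gap: 0.4
```

Call:
jog_arm(moves=[[[-40,4,40,0,0,0],[-40,4,40,0,0,0],[0,0,0,0,0,0],[0,0,0,0,0,0]]])

```text
clock: 16.35
eef_pos: [460.1, -104.8, 248.1]
eef_rot: [1.698, 1.558, -3.139]
wrist_force: [-0.3, -0.6, -0.7]
finger_gap: 0.3
```

Run:
```python
from h import *
im,d,p=grab('wrist'); W=cloud(d,p)
s,_=pose(); print(s['clock'],s['eef_pos'].round(),s['wrist_force'].round(1))
im2,d2,p2=grab('scene'); im3,d3,p3=grab('side'); cv2.imwrite('pics/f.png',im2)
W=cloud(d2,p2); b=np.load('scene0.npz')['W']
P=comp(W,112,127,(560,1200,-400,400),np.array([851,-146])); print('unit+front',rect(P),len(P))
for k,(u,v) in dict(turqA=(357,260),turqB=(431,250),pink=(450,316),bottle=(327,311),jar=(378,332),spat=(190,160)).items():
    print(k,np.abs(im2[v-12:v+13,u-12:u+13].astype(int)-np.load('scene0.npz')['im'][v-12:v+13,u-12:u+13]).mean().round(1))
```

```text
16.4 [ 460. -105.  248.] [-0.1 -0.3  0.7]
unit+front (array([ 844.5, -144.9]), array([346.5, 316.5]), 83.0) 12156
turqA 2.3
turqB 2.4
pink 1.7
bottle 2.7
jar 1.4
spat 2.2
```

View pics/f.png

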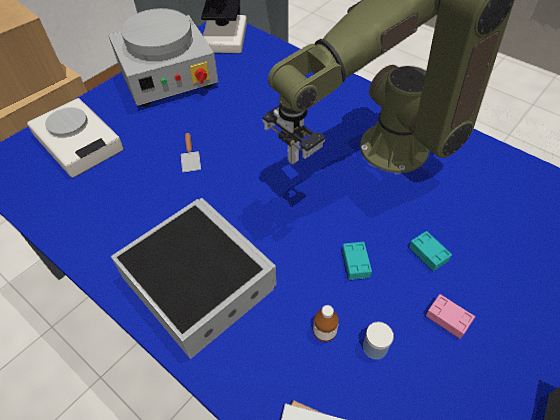

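The final view shows the drawer shut flush, with its front at about (235,235), and every bystander where it was. The unit plus front panel measures 316.5 mm deep, against 302.7 + 14 expected.

```bash
python3 -c "
from h import *
print(manip.sign_off())"
```

```text
the job is handed in; nothing more can be done
None
```

The grey-lidded box is stacked on the matching box in the drawer, the drawer is fully shut, and I handed the job in at about 16.5 s of the 54 s allowed.

- **Stacking:** I lowered the box until it stopped at the seated height and only then let go. Its lid then measured z = 98.1 mm (99 expected, within the 2 mm calibration). In plan it lay within 2 mm of the stored box, at the same yaw of -2.5°, so the feet are in the recesses.
- **Drawer:** I pushed the panel above its handle with about 3 N until the force rose to about 13 N at the predicted shut position. Afterwards the unit plus its front panel measured 316.5 mm deep, against about 316.7 mm expected when shut.
- **Tin:** It was standing when I released the box, and the drawer moved at no more than about 0.1 m/s. I could not see inside once the drawer was shut, so neither the tin nor the stack was checked after that.
- **Bystanders:** The bottle, jar, spatula and the pink and turquoise boxes look unchanged in the final picture. The arm ended clear of everything.

No check failed or disagreed.

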